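# Put the stereo microscope's loose optics back in their tray

### The job

The stereo microscope has been stripped down: put its loose optics away upright in the foam-lined accessory tray, each in the pocket cut for it - one eyepiece in each of the two small round pockets, the auxiliary lens in the large round pocket and the square camera in the square pocket, all fully down on the pocket floors. They are delicate, so set them down and do not drop them. Leave the stand loupe and the specimen jar standing where they are on the bench; they do not belong in the tray.

Things in the scene. Friction and masses are not known exactly. Their poses are not given: they have to be found in the camera images.
- eyepiece_a: Microscope eyepiece, standing upright: steel barrel 30 mm across and 22 mm tall below, black knurled housing 42 mm across from 22 to 50 mm up, black rubber eyecup about 37 mm across with a small lens deep in it, 64 mm tall in all, about 0.13 kg. One of an identical pair. Origin: centre of its underside, z up through the eyecup.
- eyepiece_b: Microscope eyepiece, standing upright: steel barrel 30 mm across and 22 mm tall below, black knurled housing 42 mm across from 22 to 50 mm up, black rubber eyecup about 37 mm across with a small lens deep in it, 64 mm tall in all, about 0.13 kg. One of an identical pair. Origin: centre of its underside, z up through the eyecup.
- aux_lens: Auxiliary objective lens, standing on its front: black ribbed barrel 56 mm across and 36 mm tall, on it a bare aluminium mounting thread 51 mm across and 10 mm tall, open, with a dark domed glass inside; 46 mm tall in all, about 0.22 kg. Origin: centre of its underside, z up through the thread.
- camera: Microscope camera: black block 44 x 44 mm and 50 mm tall, with a steel ring mount (31 mm across, 8 mm tall) on top; 58 mm tall in all, about 0.16 kg. Origin: centre of its underside, z up through the mount, x and y square to its sides.
- eye_pocket_a: Grey foam insert, 98 x 98 x 22 mm, with a dark-floored small round pocket, 46 mm across, 17 mm deep (its floor is 5 mm above the insert's underside). One of four inserts that fill a white tray, two by two, 100 mm apart, in an order that changes; the tray's rim is 6 mm thick, 214 mm square outside, 26 mm high, level with the inserts' tops. Fixed. Origin: centre of the insert's underside, which lies 4 mm above the bench; z up, x and y along its sides.
- eye_pocket_b: Grey foam insert, 98 x 98 x 22 mm, with a dark-floored small round pocket, 46 mm across, 17 mm deep (its floor is 5 mm above the insert's underside). One of four inserts that fill a white tray, two by two, 100 mm apart, in an order that changes; the tray's rim is 6 mm thick, 214 mm square outside, 26 mm high, level with the inserts' tops. Fixed. Origin: centre of the insert's underside, which lies 4 mm above the bench; z up, x and y along its sides.
- lens_pocket: Grey foam insert, 98 x 98 x 22 mm, with a dark-floored large round pocket, 74 mm across, 17 mm deep (its floor is 5 mm above the insert's underside). One of four inserts that fill a white tray, two by two, 100 mm apart, in an order that changes; the tray's rim is 6 mm thick, 214 mm square outside, 26 mm high, level with the inserts' tops. Fixed. Origin: centre of the insert's underside, which lies 4 mm above the bench; z up, x and y along its sides.
- camera_pocket: Grey foam insert, 98 x 98 x 22 mm, with a dark-floored square pocket, 62 x 62 mm, sides along the insert's, 17 mm deep (its floor is 5 mm above the insert's underside). One of four inserts that fill a white tray, two by two, 100 mm apart, in an order that changes; the tray's rim is 6 mm thick, 214 mm square outside, 26 mm high, level with the inserts' tops. Fixed. Origin: centre of the insert's underside, which lies 4 mm above the bench; z up, x and y along its sides.
- loupe: Stand loupe (hand magnifier), not part of the microscope: clear flared skirt 40 mm across below, black cup 46 mm across above, filled by one wide lens; 42 mm tall, about 0.06 kg, loose. Origin: centre of its underside, z up.
- jar: Specimen jar, not part of the microscope: clear glass 54 mm across, plain black ribbed screw cap 58 mm across with a flat closed top; 50 mm tall, about 0.14 kg, loose. Origin: centre of its underside, z up.
Things that resemble listed ones, but are neither listed nor needed, are in the scene too. What is shaped like the loupe but pink is not meant.

How it is judged (in metres and radians):
At the end, for the whole second after the job is handed in: Eyepieces within 12 mm of the centres of separate small round pockets, lens within 13 mm of the large round one, camera within 15 mm of the square one; each upright within 0.12 rad, underside within 4 mm of the pocket floor, at rest, released. Loupe and jar upright, moved under 30 mm ((((horizontal distance between eyepiece_a and eye_pocket_a below 0.012 m and z of eyepiece_a in the frame of eye_pocket_a between 0.001 and 0.009 m and angle between eyepiece_a's own z axis and vertical below 0.12 rad) and (horizontal distance between eyepiece_b and eye_pocket_b below 0.012 m and z of eyepiece_b in the frame of eye_pocket_b between 0.001 and 0.009 m and angle between eyepiece_b's own z axis and vertical below 0.12 rad)) or ((horizontal distance between eyepiece_a and eye_pocket_b below 0.012 m and z of eyepiece_a in the frame of eye_pocket_b between 0.001 and 0.009 m and angle between eyepiece_a's own z axis and vertical below 0.12 rad) and (horizontal distance between eyepiece_b and eye_pocket_a below 0.012 m and z of eyepiece_b in the frame of eye_pocket_a between 0.001 and 0.009 m and angle between eyepiece_b's own z axis and vertical below 0.12 rad))) and horizontal distance between aux_lens and lens_pocket below 0.013 m and z of aux_lens in the frame of lens_pocket between 0.001 and 0.009 m and angle between each of aux_lens, camera's own z axis and vertical below 0.12 rad and horizontal distance between camera and camera_pocket below 0.015 m and z of camera in the frame of camera_pocket between 0.001 and 0.009 m and linear speed of each of eyepiece_a, eyepiece_b, aux_lens, camera below 0.02 m/s and distance of each of loupe, jar from where it was at the start of the episode below 0.03 m and angle between each of loupe, jar's own z axis and vertical below 0.2 rad); the robot touches nothing.
It fails at once if an eyepiece, the lens or the camera is dropped (falls free by more than about 15 mm) ((contact force between eyepiece_a and anything else below 0.01 N and linear speed of eyepiece_a above 0.55 m/s) or (contact force between eyepiece_b and anything else below 0.01 N and linear speed of eyepiece_b above 0.55 m/s) or (contact force between aux_lens and anything else below 0.01 N and linear speed of aux_lens above 0.55 m/s) or (contact force between camera and anything else below 0.01 N and linear speed of camera above 0.55 m/s)).
It fails at once if the loupe is taken away, shoved or knocked over (distance of loupe from where it was at the start of the episode above 0.03 m or angle between loupe's own z axis and vertical above 0.5 rad).
It fails at once if the jar is taken away, shoved or knocked over (distance of jar from where it was at the start of the episode above 0.03 m or angle between jar's own z axis and vertical above 0.5 rad).
It also fails if it takes over 112 s, if anything falls off the work surface, if the arm or the gripper's body presses on something with over 40 N, if the wrist force passes 120 N, or if a joint passes its speed limit or range.

### The arm

A 6-joint arm with a two-finger parallel gripper is mounted at the origin on the work surface. World frame = base frame: x ahead of the robot, y to its left, z up, the work surface at z = 0. Lengths are in m, angles in degrees, forces in N, time in s.
With the tool pointing down it reaches from about 0.35 to 0.875 m from the base axis. Payload 4.2 kg.
Tool frame: the origin (TCP) lies midway between the tips of the shut fingers; the grasp point (between the pads) lies 19 mm behind it; z points along the fingers, y is the line along which they close (so a half turn about z gives the same grasp; the last joint's range is limited). The gripper opens to 87 mm and grips with 3 to 60 N. Pads are 19 mm wide; open, the fingers measure 117 mm over their backs; the gripper's body (75 mm by 190 mm) begins 51 mm behind the grasp point.
Start: joints at [78.53, 22.042, 0.453, 0, -68.411, -14.817], TCP at [0.277, 0.56, 0.223] pointing down, gripper open.
Joint ranges: [-179.83, 179.83], [-69.29, 118.12], [-61.27, 80.66], [-181.25, 117.63], [-171.15, -9.14], [-177.46, 177.46]. Speed limits (degrees/s): [159.86, 159.86, 180, 180, 180, 180].

### API

Orientations are given as a 3x3 rotation matrix whose columns are the frame's x, y, z axes.
In Python, from station import sense, capture, camera_params, finish_job gives the robot as it stands.
- The arm moves only by the tool drive_tool, never from a script. Its argument "rows" is a list of rows, each an object of numbers: "tx", "ty", "tz": the shift along the tool's x, y, z in cm; "ax", "ay", "az": the turn, a rotation vector about the tool's x, y, z in rad; "claw": the finger opening in cm, from 0 to 8.7. In form: [{"tx": .., "ty": .., "tz": .., "ax": .., "ay": .., "az": .., "claw": ..}, ...]. A call has 1 to 10 rows; each row shifts and turns the commanded pose from where the row before left it, along the tool's axes as they then stand; what a row does not reach is not made up. A row lasts 1/12 s, in which the tool goes at most 41.7 mm and 7.16 degrees, less where a joint would pass 70% of its speed; a pose out of reach is approached as far as the arm can. A call with a gripper value outside its range is refused whole. The fingers move at their own pace and stop on an object; the grip force is fixed at half the most. Time passes only in rows, so rows that do not move let the fingers close. It gives the time, the measured TCP pose, the force, the opening and the grip force at its end, in the units of the state.
- sense(): the state, without advancing time (a new reading comes with each control period).
- capture(name): name is "scene" or "top"; returns (picture, depth): 384x512x3 uint8, red, green, blue; 384x512 float32, m along the optical axis (not along the pixel's ray), 0 where there is no reading.
- camera_params(name): a dict with "intrinsics" (3x3 intrinsics, pixels), "R" (3x3) and "t" (3): a world point X has camera coordinates R X + t. Camera axes: x right, y down, z forward; pixel columns grow to the right and rows downward; lengths in m; the calibration is good to about 2 mm. A picture is of the moment at which its call begins. camera_params takes no time and is no camera call.
- finish_job(): hands the job in; it is judged then, once.
The state is a dict: "time_s": time; "joints": joint angles; "joint_velocities": joint speeds; "effort": joint torques, N m; "tcp_pos": TCP position; "ee_rot": TCP orientation; "wrist_force": force on the tool from outside, world axes, zero at the start; "moment": the same for the moment, N m; "gripper_width": opening from 0.0 (shut) to 1.0 (fully open); "gripper_force": force on a finger pad.
Only numpy, scipy, OpenCV 4.12 (cv2) and the standard library are available. Lean on these libraries where they do the work, as an engineer would, in place of code of your own. Each camera call takes 0.05 s, during which the arm holds its last target. There are 200 camera calls.

## Working session

There is one attempt and no reset: what is moved stays moved. The work goes in short steps, Python scripts to look and compute and a tool call to move; the robot and the scene stay as the last step left them, time stands still between calls to the robot, and variables do not carry over. Pictures are saved under pics/ and viewed, at most 14 in all, crops included, and the job is handed in when it is done.

Besides the shell and the picture viewer there is one more tool, called after ">>>" by a JSON object that holds its "name" and its "arguments". drive_tool: Moves the arm, as the interface text tells. Its arguments: {"type":"object","properties":{"rows":{"type":"array"}},"required":["rows"]}

```bash
mkdir -p pics; python3 - <<'E'
from station import *
import cv2,numpy as np
for n in("scene","top"):
    p,d=capture(n); cv2.imwrite(f"pics/{n}0.png",p[:,:,::-1]); np.savez(f"{n}0.npz",p=p,d=d)
    c=camera_params(n); print(n,np.round(c["intrinsics"],1).tolist(),np.round(c["R"],3).tolist(),np.round(c["t"],3))
    cv2.imwrite(f"pics/{n}0b.png",cv2.resize(p,(800,600),interpolation=cv2.INTER_CUBIC)[:,:,::-1])
s=sense();print(s["time_s"],s["tcp_pos"],np.round(s["ee_rot"],3).tolist(),s["gripper_width"])
E
```

```text
scene [[360.5, 0.0, 258.2], [0.0, 360.5, 189.9], [0.0, 0.0, 1.0]] [[0.85, 0.527, 0.002], [0.384, -0.618, -0.685], [-0.36, 0.583, -0.728]] [-0.465 -0.182  1.126]
top [[389.6, 0.0, 256.3], [0.0, 389.6, 187.0], [0.0, 0.0, 1.0]] [[-0.062, -0.998, 0.003], [-0.978, 0.06, -0.2], [0.199, -0.016, -0.98]] [0.008 0.547 1.025]
0.1 [0.27656686 0.55990195 0.22157229] [[0.897, -0.443, -0.001], [-0.443, -0.897, -0.002], [0.0, 0.002, -1.0]] 1.0013297335873796
```

View pics/top0b.png

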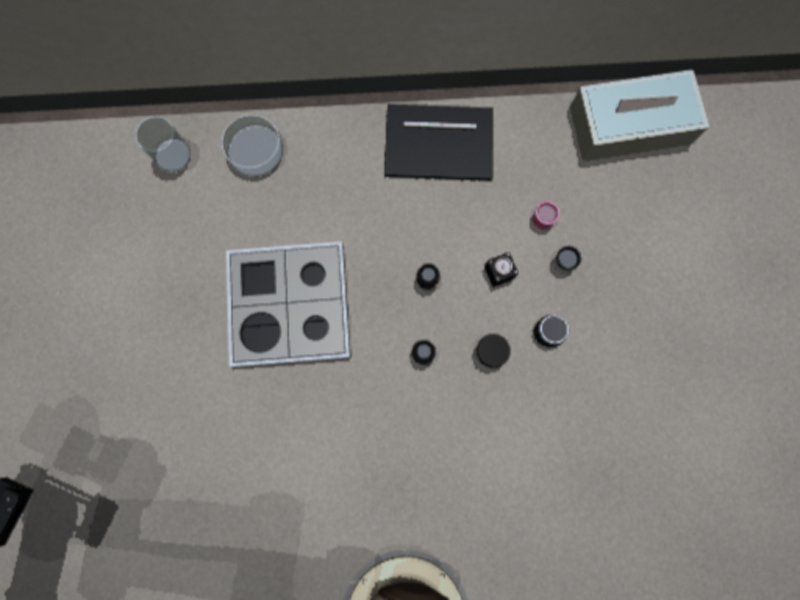

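View pics/scene0b.png

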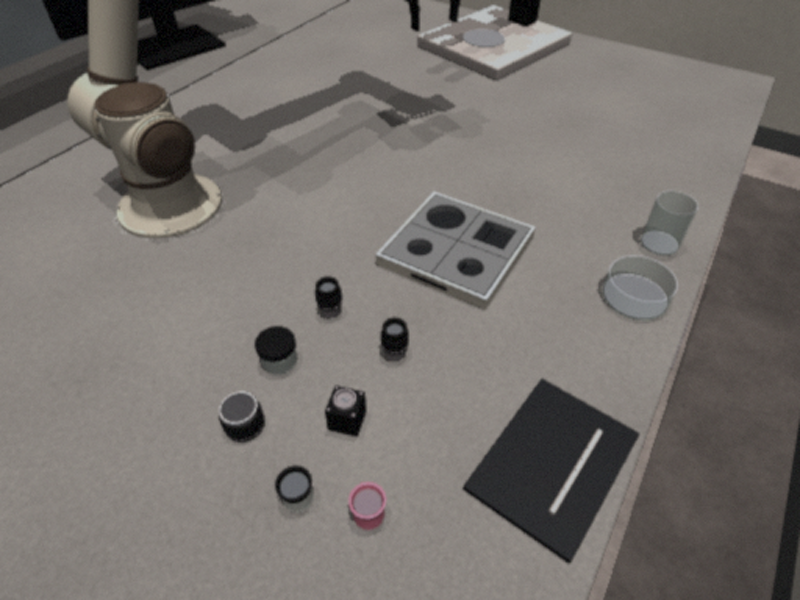

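The top view (800x600) shows:
- **Eyepieces:** (428,276) and (424,352), the small black ones with eyecups.
- **Camera:** (502,268), square.
- **Aux lens:** (552,331), black with a bright thread ring.
- **Jar:** (493,351), plain black cap, clear below. Leave.
- **Loupe:** (568,258), black cup with a wide lens, clear skirt. Leave.
- **Pink loupe:** (546,214), ignore.
- **Tray pockets:** square (258,278), large round (261,332), small round (313,273) and (316,327).

Next I measure them and check with one enlarged crop.

```bash
cat > h.py <<'E'
import numpy as np,cv2
from station import *
def world(n,d):
    c=camera_params(n);K=np.array(c["intrinsics"]);R=np.array(c["R"]);t=np.array(c["t"])
    v,u=np.indices(d.shape);P=np.stack([(u-K[0,2])/K[0,0]*d,(v-K[1,2])/K[1,1]*d,d],-1)
    W=(P-t)@R; W[d==0]=np.nan; return W
def pix2w(n,u,v,z):
    c=camera_params(n);K=np.array(c["intrinsics"]);R=np.array(c["R"]);t=np.array(c["t"])
    r=R.T@np.linalg.inv(K)@np.array([u,v,1.]);o=-R.T@t
    return o+r*(z-o[2])/r[2]
E
python3 - <<'E'
from h import *
T=np.load("top0.npz");S=np.load("scene0.npz")
W=world("top",T["d"]);V=world("scene",S["d"])
print("bench z",np.nanmedian(W[200:240,300:400,2]),np.nanmedian(V[120:160,150:180,2]))
obs=dict(eA=(428,276,.064),eB=(424,352,.064),cam=(502,268,.058),lens=(552,331,.046),jar=(493,351,.05),loupe=(568,258,.042),pink=(546,214,.042))
for k,(u,v,h) in obs.items():
    g=pix2w("top",u*.64,v*.64,h)
    out=[]
    for X in(W,V):
        Q=X.reshape(-1,3);m=(np.hypot(Q[:,0]-g[0],Q[:,1]-g[1])<.045)&(Q[:,2]>h-.012)&(Q[:,2]<h+.015)
        q=Q[m]
        if len(q)<4: out.append(None);continue
        c,s,a=cv2.minAreaRect((q[:,:2]*1000).astype(np.float32))
        (cx,cy),r=cv2.minEnclosingCircle((q[:,:2]*1000).astype(np.float32))
        out.append((len(q),np.round(np.percentile(q[:,2],95)*1000,1),np.round((cx,cy,r),1),np.round(c,1),np.round(s,1),round(a,1)))
    print(k,np.round(g*1000),*out,sep="\n   ")
# tray: outline of white rim+inserts z 20..32mm
for X in(W,V):
    Q=X.reshape(-1,3);g=pix2w("top",288*.64,304*.64,.026)
    m=(np.hypot(*(Q[:,:2]-g[:2]).T)<.17)&(Q[:,2]>.018)&(Q[:,2]<.034)
    print("tray",m.sum(),np.nanmedian(Q[m,2]),cv2.minAreaRect((Q[m,:2]*1000).astype(np.float32)))
for k,(u,v) in dict(sq=(258,278),big=(261,332),s1=(313,273),s2=(316,327)).items(): print(k,np.round(pix2w("top",u*.64,v*.64,.017)*1000))
p=T["p"];a=cv2.resize(p[120:245,255:385],None,fx=4.5,fy=4.5,interpolation=cv2.INTER_CUBIC)
cv2.imwrite("pics/crop1.png",np.clip(a[:,:,::-1].astype(float)*1.6,0,255))
E
```

```text
bench z 0.0005457131755678149 0.002220889294268426
eA
   [571. -76.  64.]
   (145, np.float64(66.0), array([578.2, -76.9,  20.2]), array([578.3, -75.4]), array([36.1, 36.8]), 88.1)
   (219, np.float64(66.6), array([579. , -77.6,  19.7]), array([578.6, -78.1]), array([37.4, 37.1]), 27.6)
eB
   [437. -59.  64.]
   (148, np.float64(65.6), array([441.8, -59.5,  18.5]), array([442.3, -60.2]), array([35.2, 35.5]), 86.1)
   (183, np.float64(66.4), array([443.1, -59.9,  20.2]), array([442.4, -59.6]), array([37.9, 38.2]), 1.5)
cam
   [ 579. -209.   58.]
   (234, np.float64(57.9), array([ 585.6, -211.9,   28.9]), array([ 585.7, -211.9]), array([43.9, 43.5]), 16.5)
   (404, np.float64(59.8), array([ 586.1, -211.9,   30.1]), array([ 585.4, -211.4]), array([45.2, 45.9]), 18.3)
lens
   [ 462. -289.   46.]
   (308, np.float64(47.6), array([ 467.7, -292. ,   27.7]), array([ 467.5, -291.4]), array([52.2, 52.6]), 78.8)
   (537, np.float64(48.4), array([ 468.7, -292.8,   28. ]), array([ 469.5, -293. ]), array([52.7, 53. ]), 26.9)
jar
   [ 433. -181.   50.]
   (366, np.float64(53.0), array([ 436.9, -181
[... 448 characters left out ...]
03.   42.]
   (189, np.float64(43.9), array([ 685.6, -305.6,   22.3]), array([ 685.7, -305.9]), array([42.9, 43.2]), 5.0)
   (466, np.float64(44.6), array([ 684.7, -305.3,   23. ]), array([ 685.1, -305.3]), array([43. , 44.6]), 67.2)
tray 4285 0.025836562504699623 ((548.4171752929688, 182.03201293945312), (215.54586791992188, 214.57968139648438), 1.065865159034729)
tray 3469 0.027516590758995364 ((547.5706176757812, 182.44622802734375), (215.67025756835938, 218.5615997314453), 1.1653817892074585)
sq [597. 235.  17.]
big [496. 231.  17.]
s1 [600. 133.  17.]
s2 [499. 131.  17.][ WARN:0@0.861] global loadsave.cpp:1063 imwrite_ Unsupported depth image for selected encoder is fallbacked to CV_8U.
```

View pics/crop1.png

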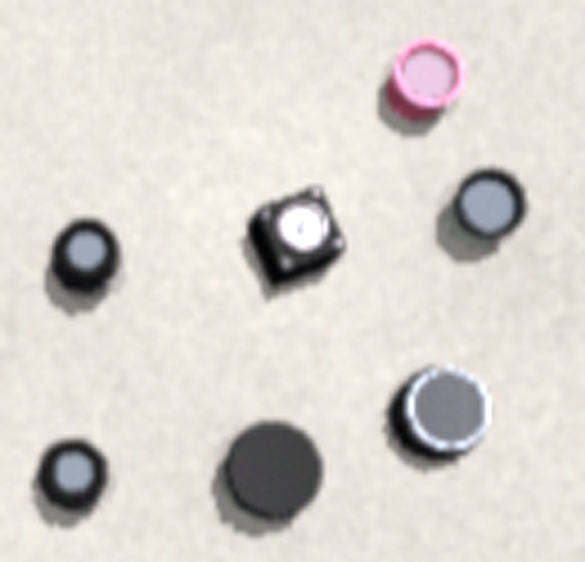

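The crop confirms it: the jar is the plain black cap at (272,470) and the loupe is the clear-skirted cup at (490,205). The ringed lens (448,408), the camera (297,235) and the eyepieces (85,255) and (72,475) are the targets. Heights and sizes match the list. First I square the tool to the world axes and move towards eyepiece_a at (578,-77) mm.

>>> {"name": "drive_tool", "arguments": {"rows": [{"az":-0.115,"claw":8.7},{"az":-0.115,"claw":8.7},{"az":-0.115,"claw":8.7},{"az":-0.114,"claw":8.7},{"tx":1.68,"ty":3.5,"claw":8.7},{"tx":1.68,"ty":3.5,"claw":8.7},{"tx":1.68,"ty":3.5,"claw":8.7},{"tx":1.68,"ty":3.5,"claw":8.7},{"tx":1.68,"ty":3.5,"claw":8.7},{"tx":1.68,"ty":3.5,"claw":8.7}]}}

```text
invalid input at $.rows[0]: expected keys tx, ty, tz, ax, ay, az, claw
```

>>> {"name": "drive_tool", "arguments": {"rows": [{"tx":1.68,"ty":3.5,"claw":8.7},{"tx":1.68,"ty":3.5,"claw":8.7},{"tx":1.68,"ty":3.5,"claw":8.7},{"tx":1.68,"ty":3.5,"claw":8.7},{"tx":1.68,"ty":3.5,"claw":8.7},{"tx":1.68,"ty":3.5,"claw":8.7},{"tx":1.68,"ty":3.5,"claw":8.7},{"tx":1.68,"ty":3.5,"claw":8.7},{"tx":1.68,"ty":3.5,"claw":8.7},{"claw":8.7}]}}

```text
invalid input at $.rows[0]: expected keys tx, ty, tz, ax, ay, az, claw
```

Every key is required in each row.

>>> {"name": "drive_tool", "arguments": {"rows": [{"tx":0,"ty":0,"tz":0,"ax":0,"ay":0,"az":-0.115,"claw":8.7},{"tx":0,"ty":0,"tz":0,"ax":0,"ay":0,"az":-0.115,"claw":8.7},{"tx":0,"ty":0,"tz":0,"ax":0,"ay":0,"az":-0.115,"claw":8.7},{"tx":0,"ty":0,"tz":0,"ax":0,"ay":0,"az":-0.114,"claw":8.7},{"tx":1.68,"ty":3.5,"tz":0,"ax":0,"ay":0,"az":0,"claw":8.7},{"tx":1.68,"ty":3.5,"tz":0,"ax":0,"ay":0,"az":0,"claw":8.7},{"tx":1.68,"ty":3.5,"tz":0,"ax":0,"ay":0,"az":0,"claw":8.7},{"tx":1.68,"ty":3.5,"tz":0,"ax":0,"ay":0,"az":0,"claw":8.7},{"tx":1.68,"ty":3.5,"tz":0,"ax":0,"ay":0,"az":0,"claw":8.7},{"tx":1.68,"ty":3.5,"tz":0,"ax":0,"ay":0,"az":0,"claw":8.7}]}}

```text
time_s: 0.93
tcp_pos: [0.3778, 0.3484, 0.2222]
ee_rot: [[1.0, 0.001, -0.001], [0.001, -1.0, -0.001], [-0.001, 0.001, -1.0]]
wrist_force: [1.1, -0.1, 0.3]
gripper_width: 1.002
gripper_force: 0.0
```

>>> {"name": "drive_tool", "arguments": {"rows": [{"tx":1.7,"ty":3.6,"tz":0,"ax":0,"ay":0,"az":0,"claw":8.7},{"tx":1.7,"ty":3.6,"tz":0,"ax":0,"ay":0,"az":0,"claw":8.7},{"tx":1.7,"ty":3.6,"tz":0,"ax":0,"ay":0,"az":0,"claw":8.7},{"tx":1.7,"ty":3.6,"tz":0,"ax":0,"ay":0,"az":0,"claw":8.7},{"tx":1.7,"ty":3.6,"tz":0,"ax":0,"ay":0,"az":0,"claw":8.7},{"tx":1.7,"ty":3.6,"tz":0,"ax":0,"ay":0,"az":0,"claw":8.7},{"tx":1.7,"ty":3.6,"tz":0,"ax":0,"ay":0,"az":0,"claw":8.7},{"tx":1.7,"ty":3.6,"tz":0,"ax":0,"ay":0,"az":0,"claw":8.7},{"tx":1.7,"ty":3.6,"tz":0,"ax":0,"ay":0,"az":0,"claw":8.7},{"tx":1.7,"ty":3.6,"tz":0,"ax":0,"ay":0,"az":0,"claw":8.7}]}}

```text
time_s: 1.77
tcp_pos: [0.5479, -0.0116, 0.2223]
ee_rot: [[1.0, 0.0, -0.001], [0.0, -1.0, 0.0], [-0.001, -0.0, -1.0]]
wrist_force: [1.7, 1.2, 0.2]
gripper_width: 1.001
gripper_force: 0.0
```

>>> {"name": "drive_tool", "arguments": {"rows": [{"tx":1.5,"ty":3.3,"tz":2.0,"ax":0,"ay":0,"az":0,"claw":8.7},{"tx":1.5,"ty":3.2,"tz":2.0,"ax":0,"ay":0,"az":0,"claw":8.7},{"tx":0,"ty":0,"tz":3,"ax":0,"ay":0,"az":0,"claw":8.7},{"tx":0,"ty":0,"tz":0,"ax":0,"ay":0,"az":0,"claw":8.7},{"tx":0,"ty":0,"tz":0,"ax":0,"ay":0,"az":0,"claw":8.7}]}}

```text
time_s: 2.18
tcp_pos: [0.5763, -0.0751, 0.1509]
ee_rot: [[1.0, -0.001, -0.005], [-0.001, -1.0, -0.001], [-0.005, 0.001, -1.0]]
wrist_force: [0.6, -0.2, 0.4]
gripper_width: 0.998
gripper_force: 0.0
```

>>> {"name": "drive_tool", "arguments": {"rows": [{"tx":0.1,"ty":0.15,"tz":3.0,"ax":0,"ay":0,"az":0,"claw":8.7},{"tx":0,"ty":0,"tz":3.0,"ax":0,"ay":0,"az":0,"claw":8.7},{"tx":0,"ty":0,"tz":3.0,"ax":0,"ay":0,"az":0,"claw":8.7},{"tx":0,"ty":0,"tz":2.5,"ax":0,"ay":0,"az":0,"claw":8.7},{"tx":0,"ty":0,"tz":1.2,"ax":0,"ay":0,"az":0,"claw":8.7},{"tx":0,"ty":0,"tz":0,"ax":0,"ay":0,"az":0,"claw":8.7},{"tx":0,"ty":0,"tz":0,"ax":0,"ay":0,"az":0,"claw":8.7}]}}

```text
time_s: 2.77
tcp_pos: [0.5799, -0.075, 0.0272]
ee_rot: [[1.0, 0.003, 0.002], [0.003, -1.0, -0.0], [0.002, 0.0, -1.0]]
wrist_force: [0.3, -0.3, -0.0]
gripper_width: 1.002
gripper_force: 0.0
```

>>> {"name": "drive_tool", "arguments": {"rows": [{"tx":0,"ty":0.1,"tz":0.3,"ax":0,"ay":0,"az":0,"claw":8.7},{"tx":0,"ty":0,"tz":0,"ax":0,"ay":0,"az":0,"claw":5},{"tx":0,"ty":0,"tz":0,"ax":0,"ay":0,"az":0,"claw":4.5},{"tx":0,"ty":0,"tz":0,"ax":0,"ay":0,"az":0,"claw":3.8},{"tx":0,"ty":0,"tz":0,"ax":0,"ay":0,"az":0,"claw":3.5},{"tx":0,"ty":0,"tz":0,"ax":0,"ay":0,"az":0,"claw":3.5},{"tx":0,"ty":0,"tz":0,"ax":0,"ay":0,"az":0,"claw":3.5},{"tx":0,"ty":0,"tz":0,"ax":0,"ay":0,"az":0,"claw":3.5}]}}

```text
time_s: 3.43
tcp_pos: [0.5787, -0.0771, 0.0226]
ee_rot: [[1.0, 0.0, 0.0], [0.0, -1.0, 0.0], [0.0, -0.0, -1.0]]
wrist_force: [1.1, 0.1, 0.6]
gripper_width: 0.555
gripper_force: 0.0
```

>>> {"name": "drive_tool", "arguments": {"rows": [{"tx":0,"ty":0,"tz":0,"ax":0,"ay":0,"az":0,"claw":3.5},{"tx":0,"ty":0,"tz":0,"ax":0,"ay":0,"az":0,"claw":3.5},{"tx":0,"ty":0,"tz":0,"ax":0,"ay":0,"az":0,"claw":3.5},{"tx":0,"ty":0,"tz":0,"ax":0,"ay":0,"az":0,"claw":3.5},{"tx":0,"ty":0,"tz":0,"ax":0,"ay":0,"az":0,"claw":3.5}]}}

```text
time_s: 3.85
tcp_pos: [0.5787, -0.0771, 0.0225]
ee_rot: [[1.0, 0.0, -0.0], [0.0, -1.0, -0.0], [-0.0, 0.0, -1.0]]
wrist_force: [0.5, 0.2, 0.2]
gripper_width: 0.477
gripper_force: 30.0
```

>>> {"name": "drive_tool", "arguments": {"rows": [{"tx":0,"ty":0,"tz":-1.5,"ax":0,"ay":0,"az":0,"claw":3.5},{"tx":0,"ty":0,"tz":-3,"ax":0,"ay":0,"az":0,"claw":3.5},{"tx":0,"ty":0,"tz":-3,"ax":0,"ay":0,"az":0,"claw":3.5},{"tx":0.2,"ty":-2.0,"tz":-1.5,"ax":0,"ay":0,"az":0,"claw":3.5},{"tx":0.3,"ty":-3.5,"tz":0,"ax":0,"ay":0,"az":0,"claw":3.5},{"tx":0.4,"ty":-3.5,"tz":0,"ax":0,"ay":0,"az":0,"claw":3.5},{"tx":0.4,"ty":-3.5,"tz":0,"ax":0,"ay":0,"az":0,"claw":3.5},{"tx":0.3,"ty":-3.5,"tz":0,"ax":0,"ay":0,"az":0,"claw":3.5},{"tx":0.2,"ty":-3.0,"tz":0,"ax":0,"ay":0,"az":0,"claw":3.5},{"tx":0.2,"ty":-2.0,"tz":0,"ax":0,"ay":0,"az":0,"claw":3.5}]}}

```text
time_s: 4.68
tcp_pos: [0.5982, 0.1357, 0.112]
ee_rot: [[1.0, 0.002, -0.001], [0.002, -1.0, 0.0], [-0.001, -0.0, -1.0]]
wrist_force: [0.7, -0.1, -2.1]
gripper_width: 0.477
gripper_force: 30.0
```

>>> {"name": "drive_tool", "arguments": {"rows": [{"tx":0,"ty":0,"tz":0,"ax":0,"ay":0,"az":0,"claw":3.5},{"tx":0,"ty":0,"tz":0,"ax":0,"ay":0,"az":0,"claw":3.5},{"tx":0,"ty":0,"tz":0,"ax":0,"ay":0,"az":0,"claw":3.5}]}}

```text
time_s: 4.93
tcp_pos: [0.598, 0.1324, 0.112]
ee_rot: [[1.0, -0.0, -0.002], [-0.0, -1.0, -0.001], [-0.002, 0.001, -1.0]]
wrist_force: [-0.8, -0.4, -1.3]
gripper_width: 0.476
gripper_force: 30.0
```

>>> {"name": "drive_tool", "arguments": {"rows": [{"tx":0.1,"ty":-0.1,"tz":2,"ax":0,"ay":0,"az":0,"claw":3.5},{"tx":0,"ty":0,"tz":2,"ax":0,"ay":0,"az":0,"claw":3.5},{"tx":0,"ty":0,"tz":2,"ax":0,"ay":0,"az":0,"claw":3.5},{"tx":0,"ty":0,"tz":1,"ax":0,"ay":0,"az":0,"claw":3.5},{"tx":0,"ty":0,"tz":0.5,"ax":0,"ay":0,"az":0,"claw":3.5},{"tx":0,"ty":0,"tz":0.3,"ax":0,"ay":0,"az":0,"claw":3.5},{"tx":0,"ty":0,"tz":0,"ax":0,"ay":0,"az":0,"claw":3.5},{"tx":0,"ty":0,"tz":0,"ax":0,"ay":0,"az":0,"claw":3.5}]}}

```text
time_s: 5.6
tcp_pos: [0.6004, 0.1339, 0.0355]
ee_rot: [[1.0, 0.0, 0.002], [0.0, -1.0, 0.001], [0.002, -0.001, -1.0]]
wrist_force: [0.3, -1.0, -0.9]
gripper_width: 0.471
gripper_force: 30.0
```

>>> {"name": "drive_tool", "arguments": {"rows": [{"tx":0,"ty":0,"tz":0.1,"ax":0,"ay":0,"az":0,"claw":3.5},{"tx":0,"ty":0,"tz":0.1,"ax":0,"ay":0,"az":0,"claw":3.5},{"tx":0,"ty":0,"tz":0.1,"ax":0,"ay":0,"az":0,"claw":3.5},{"tx":0,"ty":0,"tz":0,"ax":0,"ay":0,"az":0,"claw":3.5},{"tx":0,"ty":0,"tz":0,"ax":0,"ay":0,"az":0,"claw":3.5}]}}

```text
time_s: 6.02
tcp_pos: [0.5996, 0.134, 0.0317]
ee_rot: [[1.0, 0.0, 0.0], [0.0, -1.0, 0.0], [0.0, -0.0, -1.0]]
wrist_force: [0.1, 0.4, -1.6]
gripper_width: 0.477
gripper_force: 30.0
```

>>> {"name": "drive_tool", "arguments": {"rows": [{"tx":0,"ty":0,"tz":0.1,"ax":0,"ay":0,"az":0,"claw":3.5},{"tx":0,"ty":0,"tz":0,"ax":0,"ay":0,"az":0,"claw":3.5},{"tx":0,"ty":0,"tz":0,"ax":0,"ay":0,"az":0,"claw":3.5}]}}

```text
time_s: 6.27
tcp_pos: [0.5998, 0.134, 0.0315]
ee_rot: [[1.0, 0.001, 0.001], [0.001, -1.0, -0.0], [0.001, 0.0, -1.0]]
wrist_force: [-2.2, -0.1, 5.3]
gripper_width: 0.476
gripper_force: 30.0
```

Contact at the expected height, so release.

>>> {"name": "drive_tool", "arguments": {"rows": [{"tx":0,"ty":0,"tz":0,"ax":0,"ay":0,"az":0,"claw":6.2},{"tx":0,"ty":0,"tz":0,"ax":0,"ay":0,"az":0,"claw":6.2},{"tx":0,"ty":0,"tz":0,"ax":0,"ay":0,"az":0,"claw":6.2},{"tx":0,"ty":0,"tz":0,"ax":0,"ay":0,"az":0,"claw":6.2},{"tx":0,"ty":0,"tz":0,"ax":0,"ay":0,"az":0,"claw":6.2},{"tx":0,"ty":0,"tz":0,"ax":0,"ay":0,"az":0,"claw":6.2},{"tx":0,"ty":0,"tz":-1.5,"ax":0,"ay":0,"az":0,"claw":6.2},{"tx":0,"ty":0,"tz":-3,"ax":0,"ay":0,"az":0,"claw":6.2},{"tx":0,"ty":0,"tz":-3,"ax":0,"ay":0,"az":0,"claw":6.2},{"tx":0,"ty":0,"tz":-2.5,"ax":0,"ay":0,"az":0,"claw":6.2}]}}

```text
time_s: 7.1
tcp_pos: [0.6001, 0.134, 0.1323]
ee_rot: [[1.0, 0.0, 0.001], [0.0, -1.0, 0.0], [0.001, -0.0, -1.0]]
wrist_force: [0.3, 0.3, 1.1]
gripper_width: 0.709
gripper_force: 0.0
```

>>> {"name": "drive_tool", "arguments": {"rows": [{"tx":-2.0,"ty":2.4,"tz":0,"ax":0,"ay":0,"az":0,"claw":8.5},{"tx":-2.0,"ty":2.4,"tz":0,"ax":0,"ay":0,"az":0,"claw":8.5},{"tx":-2.0,"ty":2.4,"tz":0,"ax":0,"ay":0,"az":0,"claw":8.5},{"tx":-2.0,"ty":2.4,"tz":0,"ax":0,"ay":0,"az":0,"claw":8.5},{"tx":-2.0,"ty":2.4,"tz":0,"ax":0,"ay":0,"az":0,"claw":8.5},{"tx":-2.0,"ty":2.4,"tz":0,"ax":0,"ay":0,"az":0,"claw":8.5},{"tx":-2.0,"ty":2.4,"tz":0,"ax":0,"ay":0,"az":0,"claw":8.5},{"tx":-1.7,"ty":2.6,"tz":0,"ax":0,"ay":0,"az":0,"claw":8.5},{"tx":0,"ty":0,"tz":0,"ax":0,"ay":0,"az":0,"claw":8.5},{"tx":0,"ty":0,"tz":0,"ax":0,"ay":0,"az":0,"claw":8.5}]}}

```text
time_s: 7.93
tcp_pos: [0.442, -0.0611, 0.1309]
ee_rot: [[1.0, -0.002, 0.001], [-0.002, -1.0, 0.0], [0.001, -0.0, -1.0]]
wrist_force: [0.9, 0.1, -1.1]
gripper_width: 0.98
gripper_force: 0.0
```

```bash
cat >> h.py <<'E'
def top(n,g,h,r=.035,lo=.01):
    p,d=capture(n);Q=world(n,d).reshape(-1,3)
    q=Q[(np.hypot(*(Q[:,:2]-np.array(g)[:2]).T)<r)&(Q[:,2]>h-lo)&(Q[:,2]<h+.012)]
    c,s,a=cv2.minAreaRect((q[:,:2]*1000).astype(np.float32))
    return len(q),round(float(np.percentile(q[:,2],90))*1000,1),np.round(c,1),np.round(s,1),round(a,1)
E
python3 - <<'E'
from h import *
for n in("top","scene"): print(n,top(n,(.599,.133),.073),top(n,(.4425,-.06),.064))
E
```

```text
Traceback (most recent call last):
  File "h.py", line 15, in top
    return len(q),round(float(np.percentile(q[:,2],90))*1000,1),np.round(c,1),np.round(s,1),round(a,1)
                              ~~~~~~~~~~~~~^^^^^^^^^^^
IndexError: index -1 is out of bounds for axis 0 with size 0
```

```bash
python3 - <<'E'
from h import *
for n in("top","scene"):
    try: print(n,top(n,(.599,.133),.073))
    except Exception as e: print(n,"none")
E
```

```text
top (115, 74.9, array([598.9, 134.1]), array([35.6, 34.9]), 65.0)
scene (146, 75.0, array([599.5, 134.1]), array([36.9, 35.7]), 82.4)
```

>>> {"name": "drive_tool", "arguments": {"rows": [{"tx":0.05,"ty":-0.1,"tz":3.0,"ax":0,"ay":0,"az":0,"claw":8.7},{"tx":0,"ty":0,"tz":3.0,"ax":0,"ay":0,"az":0,"claw":8.7},{"tx":0,"ty":0,"tz":2.5,"ax":0,"ay":0,"az":0,"claw":8.7},{"tx":0,"ty":0,"tz":1.5,"ax":0,"ay":0,"az":0,"claw":8.7},{"tx":0,"ty":0,"tz":0.8,"ax":0,"ay":0,"az":0,"claw":8.7},{"tx":0,"ty":0,"tz":0,"ax":0,"ay":0,"az":0,"claw":8.7},{"tx":0,"ty":0,"tz":0,"ax":0,"ay":0,"az":0,"claw":8.7}]}}

```text
time_s: 8.72
tcp_pos: [0.4439, -0.0587, 0.0226]
ee_rot: [[1.0, 0.001, 0.0], [0.001, -1.0, -0.0], [0.0, 0.0, -1.0]]
wrist_force: [-0.6, 0.2, 0.4]
gripper_width: 1.0
gripper_force: 0.0
```

Eyepiece_a is seated: its top reads 75 mm, which is 73 mm plus the usual 2 mm bias, and it is centred. Next I grip eyepiece_b.

>>> {"name": "drive_tool", "arguments": {"rows": [{"tx":-0.1,"ty":0.1,"tz":0,"ax":0,"ay":0,"az":0,"claw":3.5},{"tx":0,"ty":0,"tz":0,"ax":0,"ay":0,"az":0,"claw":3.5},{"tx":0,"ty":0,"tz":0,"ax":0,"ay":0,"az":0,"claw":3.5},{"tx":0,"ty":0,"tz":0,"ax":0,"ay":0,"az":0,"claw":3.5},{"tx":0,"ty":0,"tz":0,"ax":0,"ay":0,"az":0,"claw":3.5},{"tx":0,"ty":0,"tz":0,"ax":0,"ay":0,"az":0,"claw":3.5},{"tx":0,"ty":0,"tz":0,"ax":0,"ay":0,"az":0,"claw":3.5},{"tx":0,"ty":0,"tz":0,"ax":0,"ay":0,"az":0,"claw":3.5},{"tx":0,"ty":0,"tz":0,"ax":0,"ay":0,"az":0,"claw":3.5},{"tx":0,"ty":0,"tz":0,"ax":0,"ay":0,"az":0,"claw":3.5}]}}

```text
time_s: 9.55
tcp_pos: [0.4422, -0.0601, 0.0226]
ee_rot: [[1.0, 0.0, 0.0], [0.0, -1.0, -0.0], [0.0, 0.0, -1.0]]
wrist_force: [-1.1, 1.1, 1.6]
gripper_width: 0.475
gripper_force: 30.0
```

>>> {"name": "drive_tool", "arguments": {"rows": [{"tx":0,"ty":0,"tz":0,"ax":0,"ay":0,"az":0,"claw":3.5},{"tx":0,"ty":0,"tz":0,"ax":0,"ay":0,"az":0,"claw":3.5},{"tx":0,"ty":0,"tz":0,"ax":0,"ay":0,"az":0,"claw":3.5}]}}

```text
time_s: 9.8
tcp_pos: [0.4423, -0.0601, 0.0226]
ee_rot: [[1.0, 0.0, 0.0], [0.0, -1.0, -0.0], [0.0, 0.0, -1.0]]
wrist_force: [-0.6, 0.3, 1.5]
gripper_width: 0.474
gripper_force: 30.0
```

>>> {"name": "drive_tool", "arguments": {"rows": [{"tx":0,"ty":0,"tz":-1.5,"ax":0,"ay":0,"az":0,"claw":3.5},{"tx":0,"ty":0,"tz":-3,"ax":0,"ay":0,"az":0,"claw":3.5},{"tx":0,"ty":0,"tz":-3,"ax":0,"ay":0,"az":0,"claw":3.5},{"tx":0.7,"ty":-2.2,"tz":-1.5,"ax":0,"ay":0,"az":0,"claw":3.5},{"tx":1.0,"ty":-3.5,"tz":0,"ax":0,"ay":0,"az":0,"claw":3.5},{"tx":1.0,"ty":-3.5,"tz":0,"ax":0,"ay":0,"az":0,"claw":3.5},{"tx":1.0,"ty":-3.5,"tz":0,"ax":0,"ay":0,"az":0,"claw":3.5},{"tx":1.0,"ty":-3.5,"tz":0,"ax":0,"ay":0,"az":0,"claw":3.5},{"tx":0.7,"ty":-2.0,"tz":0,"ax":0,"ay":0,"az":0,"claw":3.5},{"tx":0.3,"ty":-1.0,"tz":0,"ax":0,"ay":0,"az":0,"claw":3.5}]}}

```text
time_s: 10.63
tcp_pos: [0.4999, 0.1346, 0.1121]
ee_rot: [[1.0, 0.003, 0.0], [0.003, -1.0, 0.0], [0.0, -0.0, -1.0]]
wrist_force: [-1.7, -1.1, -1.2]
gripper_width: 0.476
gripper_force: 30.0
```

>>> {"name": "drive_tool", "arguments": {"rows": [{"tx":0,"ty":0,"tz":1,"ax":0,"ay":0,"az":0,"claw":3.5},{"tx":0,"ty":0,"tz":1,"ax":0,"ay":0,"az":0,"claw":3.5},{"tx":0,"ty":0,"tz":0,"ax":0,"ay":0,"az":0,"claw":3.5},{"tx":0,"ty":0,"tz":0,"ax":0,"ay":0,"az":0,"claw":3.5},{"tx":0,"ty":0,"tz":0,"ax":0,"ay":0,"az":0,"claw":3.5}]}}

```text
time_s: 11.05
tcp_pos: [0.4987, 0.1306, 0.0923]
ee_rot: [[1.0, -0.001, -0.001], [-0.001, -1.0, -0.001], [-0.001, 0.001, -1.0]]
wrist_force: [0.5, 0.4, -1.9]
gripper_width: 0.478
gripper_force: 30.0
```

>>> {"name": "drive_tool", "arguments": {"rows": [{"tx":0,"ty":-0.05,"tz":2,"ax":0,"ay":0,"az":0,"claw":3.5},{"tx":0,"ty":0,"tz":2,"ax":0,"ay":0,"az":0,"claw":3.5},{"tx":0,"ty":0,"tz":1,"ax":0,"ay":0,"az":0,"claw":3.5},{"tx":0,"ty":0,"tz":0.5,"ax":0,"ay":0,"az":0,"claw":3.5},{"tx":0,"ty":0,"tz":0.2,"ax":0,"ay":0,"az":0,"claw":3.5},{"tx":0,"ty":0,"tz":0.1,"ax":0,"ay":0,"az":0,"claw":3.5},{"tx":0,"ty":0,"tz":0.1,"ax":0,"ay":0,"az":0,"claw":3.5},{"tx":0,"ty":0,"tz":0.1,"ax":0,"ay":0,"az":0,"claw":3.5},{"tx":0,"ty":0,"tz":0,"ax":0,"ay":0,"az":0,"claw":3.5},{"tx":0,"ty":0,"tz":0,"ax":0,"ay":0,"az":0,"claw":3.5}]}}

```text
time_s: 11.88
tcp_pos: [0.4994, 0.1326, 0.033]
ee_rot: [[1.0, 0.0, 0.001], [0.0, -1.0, 0.0], [0.001, -0.0, -1.0]]
wrist_force: [0.5, -0.5, -0.6]
gripper_width: 0.472
gripper_force: 30.0
```

>>> {"name": "drive_tool", "arguments": {"rows": [{"tx":0,"ty":0,"tz":0.1,"ax":0,"ay":0,"az":0,"claw":3.5},{"tx":0,"ty":0,"tz":0.1,"ax":0,"ay":0,"az":0,"claw":3.5},{"tx":0,"ty":0,"tz":0,"ax":0,"ay":0,"az":0,"claw":3.5},{"tx":0,"ty":0,"tz":0,"ax":0,"ay":0,"az":0,"claw":3.5}]}}

```text
time_s: 12.22
tcp_pos: [0.4995, 0.1326, 0.0316]
ee_rot: [[1.0, 0.001, 0.001], [0.001, -1.0, 0.0], [0.001, -0.0, -1.0]]
wrist_force: [-2.4, -0.0, 5.4]
gripper_width: 0.472
gripper_force: 30.0
```

>>> {"name": "drive_tool", "arguments": {"rows": [{"tx":0,"ty":0,"tz":0,"ax":0,"ay":0,"az":0,"claw":6.2},{"tx":0,"ty":0,"tz":0,"ax":0,"ay":0,"az":0,"claw":6.2},{"tx":0,"ty":0,"tz":0,"ax":0,"ay":0,"az":0,"claw":6.2},{"tx":0,"ty":0,"tz":0,"ax":0,"ay":0,"az":0,"claw":6.2},{"tx":0,"ty":0,"tz":0,"ax":0,"ay":0,"az":0,"claw":6.2},{"tx":0,"ty":0,"tz":0,"ax":0,"ay":0,"az":0,"claw":6.2},{"tx":0,"ty":0,"tz":-1.5,"ax":0,"ay":0,"az":0,"claw":6.2},{"tx":0,"ty":0,"tz":-3,"ax":0,"ay":0,"az":0,"claw":6.2},{"tx":0,"ty":0,"tz":-3,"ax":0,"ay":0,"az":0,"claw":6.2},{"tx":0,"ty":0,"tz":-2.5,"ax":0,"ay":0,"az":0,"claw":6.2}]}}

```text
time_s: 13.05
tcp_pos: [0.4994, 0.1324, 0.1322]
ee_rot: [[1.0, 0.0, 0.001], [0.0, -1.0, 0.0], [0.001, -0.0, -1.0]]
wrist_force: [-0.2, 0.3, -0.2]
gripper_width: 0.712
gripper_force: 0.0
```

>>> {"name": "drive_tool", "arguments": {"rows": [{"tx":0.9,"ty":3.5,"tz":0,"ax":0,"ay":0,"az":0,"claw":8.7},{"tx":0.9,"ty":3.5,"tz":0,"ax":0,"ay":0,"az":0,"claw":8.7},{"tx":0.9,"ty":3.5,"tz":0,"ax":0,"ay":0,"az":0,"claw":8.7},{"tx":0.9,"ty":3.5,"tz":0,"ax":0,"ay":0,"az":0,"claw":8.7},{"tx":0.9,"ty":3.5,"tz":0,"ax":0,"ay":0,"az":0,"claw":8.7},{"tx":0.9,"ty":3.5,"tz":0,"ax":0,"ay":0,"az":0,"claw":8.7},{"tx":0.9,"ty":3.5,"tz":0,"ax":0,"ay":0,"az":0,"claw":8.7},{"tx":0.9,"ty":3.5,"tz":0,"ax":0,"ay":0,"az":0,"claw":8.7},{"tx":0.9,"ty":3.5,"tz":0,"ax":0,"ay":0,"az":0,"claw":8.7},{"tx":0.5,"ty":2.9,"tz":0,"ax":0,"ay":0,"az":0,"claw":8.7}]}}

```text
time_s: 13.88
tcp_pos: [0.5857, -0.2141, 0.1302]
ee_rot: [[1.0, -0.001, -0.0], [-0.001, -1.0, -0.0], [-0.0, 0.0, -1.0]]
wrist_force: [0.8, 1.1, 0.0]
gripper_width: 0.998
gripper_force: 0.0
```

>>> {"name": "drive_tool", "arguments": {"rows": [{"tx":0,"ty":0,"tz":0,"ax":0,"ay":0,"az":-0.1,"claw":8.7},{"tx":0,"ty":0,"tz":0,"ax":0,"ay":0,"az":-0.1,"claw":8.7},{"tx":0,"ty":0,"tz":0,"ax":0,"ay":0,"az":-0.1,"claw":8.7},{"tx":0,"ty":0,"tz":0,"ax":0,"ay":0,"az":0,"claw":8.7},{"tx":0,"ty":0,"tz":0,"ax":0,"ay":0,"az":0,"claw":8.7}]}}

```text
time_s: 14.3
tcp_pos: [0.5851, -0.2116, 0.1303]
ee_rot: [[0.956, 0.293, -0.0], [0.293, -0.956, 0.0], [-0.0, -0.0, -1.0]]
wrist_force: [0.2, -0.7, 0.4]
gripper_width: 0.998
gripper_force: 0.0
```

```bash
python3 - <<'E'
from h import *
for n in("top","scene"):
    try: print(n,top(n,(.499,.132),.073))
    except Exception as e: print(n,"none")
E
```

```text
top (122, 73.8, array([499.2, 132.3]), array([33.4, 36.1]), 86.2)
scene (139, 74.6, array([500.2, 132.9]), array([35.8, 36.5]), 26.7)
```

>>> {"name": "drive_tool", "arguments": {"rows": [{"tx":0,"ty":0,"tz":3.0,"ax":0,"ay":0,"az":0,"claw":8.7},{"tx":0,"ty":0,"tz":3.0,"ax":0,"ay":0,"az":0,"claw":8.7},{"tx":0,"ty":0,"tz":2.5,"ax":0,"ay":0,"az":0,"claw":8.7},{"tx":0,"ty":0,"tz":1.5,"ax":0,"ay":0,"az":0,"claw":8.7},{"tx":0,"ty":0,"tz":0.7,"ax":0,"ay":0,"az":0,"claw":8.7},{"tx":0,"ty":0,"tz":0,"ax":0,"ay":0,"az":0,"claw":8.7},{"tx":0,"ty":0,"tz":0,"ax":0,"ay":0,"az":0,"claw":8.7}]}}

```text
time_s: 14.98
tcp_pos: [0.5859, -0.2116, 0.0241]
ee_rot: [[0.955, 0.296, 0.001], [0.296, -0.955, -0.0], [0.001, 0.001, -1.0]]
wrist_force: [0.2, 0.2, 0.6]
gripper_width: 0.998
gripper_force: 0.0
```

>>> {"name": "drive_tool", "arguments": {"rows": [{"tx":0,"ty":0,"tz":0,"ax":0,"ay":0,"az":0,"claw":3.5},{"tx":0,"ty":0,"tz":0,"ax":0,"ay":0,"az":0,"claw":3.5},{"tx":0,"ty":0,"tz":0,"ax":0,"ay":0,"az":0,"claw":3.5},{"tx":0,"ty":0,"tz":0,"ax":0,"ay":0,"az":0,"claw":3.5},{"tx":0,"ty":0,"tz":0,"ax":0,"ay":0,"az":0,"claw":3.5},{"tx":0,"ty":0,"tz":0,"ax":0,"ay":0,"az":0,"claw":3.5},{"tx":0,"ty":0,"tz":0,"ax":0,"ay":0,"az":0,"claw":3.5},{"tx":0,"ty":0,"tz":0,"ax":0,"ay":0,"az":0,"claw":3.5},{"tx":0,"ty":0,"tz":0,"ax":0,"ay":0,"az":0,"claw":3.5},{"tx":0,"ty":0,"tz":0,"ax":0,"ay":0,"az":0,"claw":3.5}]}}

```text
time_s: 15.82
tcp_pos: [0.5853, -0.2117, 0.0236]
ee_rot: [[0.955, 0.296, 0.0], [0.296, -0.955, -0.0], [0.0, 0.0, -1.0]]
wrist_force: [0.7, -0.8, 0.3]
gripper_width: 0.502
gripper_force: 30.0
```

>>> {"name": "drive_tool", "arguments": {"rows": [{"tx":0,"ty":0,"tz":-1.5,"ax":0,"ay":0,"az":0,"claw":3.5},{"tx":0,"ty":0,"tz":-3,"ax":0,"ay":0,"az":0,"claw":3.5},{"tx":0,"ty":0,"tz":-3,"ax":0,"ay":0,"az":0,"claw":3.5},{"tx":0,"ty":0,"tz":-3,"ax":0,"ay":0,"az":0,"claw":3.5},{"tx":0,"ty":0,"tz":-1.5,"ax":0,"ay":0,"az":0.08,"claw":3.5},{"tx":0,"ty":0,"tz":0,"ax":0,"ay":0,"az":0.1,"claw":3.5},{"tx":0,"ty":0,"tz":0,"ax":0,"ay":0,"az":0.1,"claw":3.5},{"tx":0,"ty":-2,"tz":0,"ax":0,"ay":0,"az":0,"claw":3.5},{"tx":0,"ty":-3.5,"tz":0,"ax":0,"ay":0,"az":0,"claw":3.5},{"tx":0,"ty":-3.5,"tz":0,"ax":0,"ay":0,"az":0,"claw":3.5}]}}

```text
time_s: 16.65
tcp_pos: [0.5825, -0.1213, 0.1426]
ee_rot: [[1.0, 0.017, -0.002], [0.017, -1.0, 0.0], [-0.002, -0.001, -1.0]]
wrist_force: [0.4, 1.0, -1.6]
gripper_width: 0.504
gripper_force: 30.0
```

>>> {"name": "drive_tool", "arguments": {"rows": [{"tx":0.2,"ty":-3.5,"tz":0,"ax":0,"ay":0,"az":0,"claw":3.5},{"tx":0.2,"ty":-3.5,"tz":0,"ax":0,"ay":0,"az":0,"claw":3.5},{"tx":0.2,"ty":-3.5,"tz":0,"ax":0,"ay":0,"az":0,"claw":3.5},{"tx":0.2,"ty":-3.5,"tz":0,"ax":0,"ay":0,"az":0,"claw":3.5},{"tx":0.2,"ty":-3.5,"tz":0,"ax":0,"ay":0,"az":0,"claw":3.5},{"tx":0.2,"ty":-3.5,"tz":0,"ax":0,"ay":0,"az":0,"claw":3.5},{"tx":0.2,"ty":-3.5,"tz":0,"ax":0,"ay":0,"az":0,"claw":3.5},{"tx":0.2,"ty":-3.5,"tz":0,"ax":0,"ay":0,"az":0,"claw":3.5},{"tx":0.2,"ty":-3.5,"tz":0,"ax":0,"ay":0,"az":0,"claw":3.5},{"tx":0.2,"ty":-3,"tz":0,"ax":0,"ay":0,"az":0,"claw":3.5}]}}

```text
time_s: 17.48
tcp_pos: [0.5956, 0.2259, 0.1428]
ee_rot: [[1.0, 0.021, -0.001], [0.021, -1.0, -0.0], [-0.001, 0.0, -1.0]]
wrist_force: [1.0, -0.5, -2.4]
gripper_width: 0.502
gripper_force: 30.0
```

>>> {"name": "drive_tool", "arguments": {"rows": [{"tx":0,"ty":0,"tz":0,"ax":0,"ay":0,"az":0,"claw":3.5},{"tx":0,"ty":0,"tz":0,"ax":0,"ay":0,"az":0,"claw":3.5},{"tx":0,"ty":0,"tz":0,"ax":0,"ay":0,"az":0,"claw":3.5}]}}

```text
time_s: 17.73
tcp_pos: [0.5957, 0.2233, 0.1427]
ee_rot: [[1.0, 0.02, -0.002], [0.02, -1.0, -0.001], [-0.002, 0.001, -1.0]]
wrist_force: [-0.4, -0.7, -1.0]
gripper_width: 0.499
gripper_force: 30.0
```

>>> {"name": "drive_tool", "arguments": {"rows": [{"tx":0.1,"ty":-1.0,"tz":1,"ax":0,"ay":0,"az":0,"claw":3.5},{"tx":0,"ty":0,"tz":2.5,"ax":0,"ay":0,"az":0,"claw":3.5},{"tx":0,"ty":0,"tz":2.5,"ax":0,"ay":0,"az":0,"claw":3.5},{"tx":0,"ty":0,"tz":2,"ax":0,"ay":0,"az":0,"claw":3.5},{"tx":0,"ty":0,"tz":1.5,"ax":0,"ay":0,"az":0,"claw":3.5},{"tx":0,"ty":0,"tz":0.7,"ax":0,"ay":0,"az":0,"claw":3.5},{"tx":0,"ty":0,"tz":0.4,"ax":0,"ay":0,"az":0,"claw":3.5},{"tx":0,"ty":0,"tz":0.1,"ax":0,"ay":0,"az":0,"claw":3.5},{"tx":0,"ty":0,"tz":0,"ax":0,"ay":0,"az":0,"claw":3.5},{"tx":0,"ty":0,"tz":0,"ax":0,"ay":0,"az":0,"claw":3.5}]}}

```text
time_s: 18.57
tcp_pos: [0.598, 0.234, 0.0377]
ee_rot: [[1.0, 0.02, 0.002], [0.02, -1.0, 0.001], [0.002, -0.001, -1.0]]
wrist_force: [-0.5, 0.2, -1.7]
gripper_width: 0.504
gripper_force: 30.0
```

>>> {"name": "drive_tool", "arguments": {"rows": [{"tx":0,"ty":0,"tz":0.1,"ax":0,"ay":0,"az":0,"claw":3.5},{"tx":0,"ty":0,"tz":0.1,"ax":0,"ay":0,"az":0,"claw":3.5},{"tx":0,"ty":0,"tz":0.1,"ax":0,"ay":0,"az":0,"claw":3.5},{"tx":0,"ty":0,"tz":0,"ax":0,"ay":0,"az":0,"claw":3.5},{"tx":0,"ty":0,"tz":0,"ax":0,"ay":0,"az":0,"claw":3.5}]}}

```text
time_s: 18.98
tcp_pos: [0.5972, 0.2338, 0.0336]
ee_rot: [[1.0, 0.02, 0.0], [0.02, -1.0, 0.0], [0.0, -0.0, -1.0]]
wrist_force: [0.1, 0.1, -2.6]
gripper_width: 0.506
gripper_force: 30.0
```

>>> {"name": "drive_tool", "arguments": {"rows": [{"tx":0,"ty":0,"tz":0.1,"ax":0,"ay":0,"az":0,"claw":3.5},{"tx":0,"ty":0,"tz":0.05,"ax":0,"ay":0,"az":0,"claw":3.5},{"tx":0,"ty":0,"tz":0,"ax":0,"ay":0,"az":0,"claw":3.5},{"tx":0,"ty":0,"tz":0,"ax":0,"ay":0,"az":0,"claw":3.5}]}}

```text
time_s: 19.32
tcp_pos: [0.5975, 0.2339, 0.0326]
ee_rot: [[1.0, 0.02, 0.001], [0.02, -1.0, 0.0], [0.001, -0.0, -1.0]]
wrist_force: [-1.2, 0.0, 1.9]
gripper_width: 0.504
gripper_force: 30.0
```

>>> {"name": "drive_tool", "arguments": {"rows": [{"tx":0,"ty":0,"tz":0,"ax":0,"ay":0,"az":0,"claw":6.2},{"tx":0,"ty":0,"tz":0,"ax":0,"ay":0,"az":0,"claw":6.2},{"tx":0,"ty":0,"tz":0,"ax":0,"ay":0,"az":0,"claw":6.2},{"tx":0,"ty":0,"tz":0,"ax":0,"ay":0,"az":0,"claw":6.2},{"tx":0,"ty":0,"tz":0,"ax":0,"ay":0,"az":0,"claw":6.2},{"tx":0,"ty":0,"tz":0,"ax":0,"ay":0,"az":0,"claw":6.2},{"tx":0,"ty":0,"tz":-1.5,"ax":0,"ay":0,"az":0,"claw":6.2},{"tx":0,"ty":0,"tz":-3,"ax":0,"ay":0,"az":0,"claw":6.2},{"tx":0,"ty":0,"tz":-3,"ax":0,"ay":0,"az":0,"claw":6.2},{"tx":0,"ty":0,"tz":-2.5,"ax":0,"ay":0,"az":0,"claw":6.2}]}}

```text
time_s: 20.15
tcp_pos: [0.5976, 0.2339, 0.1339]
ee_rot: [[1.0, 0.021, 0.001], [0.021, -1.0, 0.0], [0.001, -0.0, -1.0]]
wrist_force: [0.7, -0.3, 0.4]
gripper_width: 0.716
gripper_force: 0.0
```

>>> {"name": "drive_tool", "arguments": {"rows": [{"tx":-1.0,"ty":3.75,"tz":0,"ax":0,"ay":0,"az":0,"claw":8.7},{"tx":-1.0,"ty":3.75,"tz":0,"ax":0,"ay":0,"az":0,"claw":8.7},{"tx":-1.0,"ty":3.75,"tz":0,"ax":0,"ay":0,"az":0,"claw":8.7},{"tx":-1.0,"ty":3.75,"tz":0,"ax":0,"ay":0,"az":0,"claw":8.7},{"tx":-1.0,"ty":3.75,"tz":0,"ax":0,"ay":0,"az":0,"claw":8.7},{"tx":-1.0,"ty":3.75,"tz":0,"ax":0,"ay":0,"az":0,"claw":8.7},{"tx":-1.0,"ty":3.75,"tz":0,"ax":0,"ay":0,"az":0,"claw":8.7},{"tx":-1.0,"ty":3.75,"tz":0,"ax":0,"ay":0,"az":0,"claw":8.7},{"tx":-1.0,"ty":3.75,"tz":0,"ax":0,"ay":0,"az":0,"claw":8.7},{"tx":-1.0,"ty":3.75,"tz":0,"ax":0,"ay":0,"az":0,"claw":8.7}]}}

```text
time_s: 20.98
tcp_pos: [0.5041, -0.1448, 0.1323]
ee_rot: [[1.0, 0.021, 0.001], [0.021, -1.0, -0.0], [0.001, 0.0, -1.0]]
wrist_force: [0.8, -0.6, 0.2]
gripper_width: 0.998
gripper_force: 0.0
```

>>> {"name": "drive_tool", "arguments": {"rows": [{"tx":-1.0,"ty":3.7,"tz":0,"ax":0,"ay":0,"az":0,"claw":8.7},{"tx":-1.0,"ty":3.7,"tz":0,"ax":0,"ay":0,"az":0,"claw":8.7},{"tx":-1.0,"ty":3.7,"tz":0,"ax":0,"ay":0,"az":0,"claw":8.7},{"tx":-1.0,"ty":3.7,"tz":0,"ax":0,"ay":0,"az":0,"claw":8.7},{"tx":0,"ty":0,"tz":0,"ax":0,"ay":0,"az":0,"claw":8.7},{"tx":0,"ty":0,"tz":0,"ax":0,"ay":0,"az":0,"claw":8.7},{"tx":0,"ty":0,"tz":0,"ax":0,"ay":0,"az":0,"claw":8.7}]}}

```text
time_s: 21.57
tcp_pos: [0.4676, -0.292, 0.1319]
ee_rot: [[1.0, 0.019, -0.0], [0.019, -1.0, 0.0], [-0.0, -0.0, -1.0]]
wrist_force: [0.3, 0.6, 0.5]
gripper_width: 1.001
gripper_force: 0.0
```

```bash
python3 - <<'E'
from h import *
for n in("top","scene"):
    try: print(n,top(n,(.597,.2335),.067,.04,.012),top(n,(.4685,-.292),.046,.04))
    except Exception as e: print(n,"none")
E
```

```text
top (238, 66.1, array([597.4, 233.4]), array([44.6, 44.1]), 2.1) (40, 46.4, array([ 451. , -298.9]), array([20.1, 34.8]), 49.9)
scene (186, 67.5, array([597.6, 234.6]), array([44.8, 47.4]), 1.0) (513, 48.1, array([ 469.3, -292.7]), array([53.4, 52.3]), 64.8)
```

>>> {"name": "drive_tool", "arguments": {"rows": [{"tx":0.1,"ty":0,"tz":3.0,"ax":0,"ay":0,"az":0,"claw":8.7},{"tx":0,"ty":0,"tz":3.0,"ax":0,"ay":0,"az":0,"claw":8.7},{"tx":0,"ty":0,"tz":2.5,"ax":0,"ay":0,"az":0,"claw":8.7},{"tx":0,"ty":0,"tz":1.5,"ax":0,"ay":0,"az":0,"claw":8.7},{"tx":0,"ty":0,"tz":0.8,"ax":0,"ay":0,"az":0,"claw":8.7},{"tx":0,"ty":0,"tz":0.4,"ax":0,"ay":0,"az":0,"claw":8.7},{"tx":0,"ty":0,"tz":0,"ax":0,"ay":0,"az":0,"claw":8.7},{"tx":0,"ty":0,"tz":0,"ax":0,"ay":0,"az":0,"claw":8.7}]}}

```text
time_s: 22.43
tcp_pos: [0.4698, -0.2919, 0.0209]
ee_rot: [[1.0, 0.021, 0.002], [0.021, -1.0, -0.001], [0.002, 0.001, -1.0]]
wrist_force: [0.1, 1.1, 0.4]
gripper_width: 0.996
gripper_force: 0.0
```

>>> {"name": "drive_tool", "arguments": {"rows": [{"tx":0,"ty":0,"tz":0,"ax":0,"ay":0,"az":0,"claw":5},{"tx":0,"ty":0,"tz":0,"ax":0,"ay":0,"az":0,"claw":5},{"tx":0,"ty":0,"tz":0,"ax":0,"ay":0,"az":0,"claw":5},{"tx":0,"ty":0,"tz":0,"ax":0,"ay":0,"az":0,"claw":5},{"tx":0,"ty":0,"tz":0,"ax":0,"ay":0,"az":0,"claw":5},{"tx":0,"ty":0,"tz":0,"ax":0,"ay":0,"az":0,"claw":5},{"tx":0,"ty":0,"tz":0,"ax":0,"ay":0,"az":0,"claw":5},{"tx":0,"ty":0,"tz":0,"ax":0,"ay":0,"az":0,"claw":5},{"tx":0,"ty":0,"tz":0,"ax":0,"ay":0,"az":0,"claw":5}]}}

```text
time_s: 23.18
tcp_pos: [0.4689, -0.2921, 0.0203]
ee_rot: [[1.0, 0.02, 0.0], [0.02, -1.0, -0.0], [0.0, 0.0, -1.0]]
wrist_force: [-0.7, -0.4, 1.9]
gripper_width: 0.636
gripper_force: 30.0
```

>>> {"name": "drive_tool", "arguments": {"rows": [{"tx":0,"ty":0,"tz":-1,"ax":0,"ay":0,"az":0,"claw":5},{"tx":0,"ty":0,"tz":-2,"ax":0,"ay":0,"az":0,"claw":5},{"tx":0,"ty":0,"tz":-3,"ax":0,"ay":0,"az":0,"claw":5},{"tx":0,"ty":0,"tz":-3,"ax":0,"ay":0,"az":0,"claw":5},{"tx":0,"ty":0,"tz":-2,"ax":0,"ay":0,"az":0,"claw":5},{"tx":0,"ty":0,"tz":-1,"ax":0,"ay":0,"az":0,"claw":5},{"tx":0,"ty":0,"tz":0,"ax":0,"ay":0,"az":0,"claw":5}]}}

```text
time_s: 23.77
tcp_pos: [0.4699, -0.2922, 0.1425]
ee_rot: [[1.0, 0.02, 0.005], [0.02, -1.0, -0.001], [0.005, 0.001, -1.0]]
wrist_force: [0.5, 0.5, -2.7]
gripper_width: 0.631
gripper_force: 30.0
```

>>> {"name": "drive_tool", "arguments": {"rows": [{"tx":0.1,"ty":-1.5,"tz":0,"ax":0,"ay":0,"az":0,"claw":5},{"tx":0.2,"ty":-3.0,"tz":0,"ax":0,"ay":0,"az":0,"claw":5},{"tx":0.2,"ty":-3.5,"tz":0,"ax":0,"ay":0,"az":0,"claw":5},{"tx":0.2,"ty":-3.5,"tz":0,"ax":0,"ay":0,"az":0,"claw":5},{"tx":0.2,"ty":-3.5,"tz":0,"ax":0,"ay":0,"az":0,"claw":5},{"tx":0.2,"ty":-3.5,"tz":0,"ax":0,"ay":0,"az":0,"claw":5},{"tx":0.2,"ty":-3.5,"tz":0,"ax":0,"ay":0,"az":0,"claw":5},{"tx":0.2,"ty":-3.5,"tz":0,"ax":0,"ay":0,"az":0,"claw":5},{"tx":0.3,"ty":-3.5,"tz":0,"ax":0,"ay":0,"az":0,"claw":5},{"tx":0.3,"ty":-3.5,"tz":0,"ax":0,"ay":0,"az":0,"claw":5}]}}

```text
time_s: 24.6
tcp_pos: [0.4814, 0.0348, 0.1382]
ee_rot: [[1.0, 0.02, -0.004], [0.02, -1.0, -0.001], [-0.004, 0.001, -1.0]]
wrist_force: [1.6, -0.1, -1.6]
gripper_width: 0.638
gripper_force: 30.0
```

>>> {"name": "drive_tool", "arguments": {"rows": [{"tx":0.3,"ty":-3.5,"tz":0,"ax":0,"ay":0,"az":0,"claw":5},{"tx":0.3,"ty":-3.5,"tz":0,"ax":0,"ay":0,"az":0,"claw":5},{"tx":0.3,"ty":-3.5,"tz":0,"ax":0,"ay":0,"az":0,"claw":5},{"tx":0.3,"ty":-3.5,"tz":0,"ax":0,"ay":0,"az":0,"claw":5},{"tx":0.3,"ty":-3.3,"tz":0,"ax":0,"ay":0,"az":0,"claw":5},{"tx":0.3,"ty":-2.0,"tz":0,"ax":0,"ay":0,"az":0,"claw":5},{"tx":0,"ty":0,"tz":0,"ax":0,"ay":0,"az":0,"claw":5},{"tx":0,"ty":0,"tz":0,"ax":0,"ay":0,"az":0,"claw":5},{"tx":0,"ty":0,"tz":0,"ax":0,"ay":0,"az":0,"claw":5}]}}

```text
time_s: 25.35
tcp_pos: [0.496, 0.2257, 0.1382]
ee_rot: [[1.0, 0.02, -0.004], [0.02, -1.0, -0.002], [-0.004, 0.002, -1.0]]
wrist_force: [0.3, 0.2, -3.0]
gripper_width: 0.637
gripper_force: 30.0
```

>>> {"name": "drive_tool", "arguments": {"rows": [{"tx":0.1,"ty":-0.6,"tz":1,"ax":0,"ay":0,"az":0,"claw":5},{"tx":0,"ty":0,"tz":2.5,"ax":0,"ay":0,"az":0,"claw":5},{"tx":0,"ty":0,"tz":2.5,"ax":0,"ay":0,"az":0,"claw":5},{"tx":0,"ty":0,"tz":2,"ax":0,"ay":0,"az":0,"claw":5},{"tx":0,"ty":0,"tz":1.3,"ax":0,"ay":0,"az":0,"claw":5},{"tx":0,"ty":0,"tz":0.7,"ax":0,"ay":0,"az":0,"claw":5},{"tx":0,"ty":0,"tz":0.3,"ax":0,"ay":0,"az":0,"claw":5},{"tx":0,"ty":0,"tz":0.1,"ax":0,"ay":0,"az":0,"claw":5},{"tx":0,"ty":0,"tz":0,"ax":0,"ay":0,"az":0,"claw":5},{"tx":0,"ty":0,"tz":0,"ax":0,"ay":0,"az":0,"claw":5}]}}

```text
time_s: 26.18
tcp_pos: [0.4989, 0.2331, 0.0369]
ee_rot: [[1.0, 0.02, 0.002], [0.02, -1.0, 0.001], [0.002, -0.001, -1.0]]
wrist_force: [0.6, -0.2, -2.6]
gripper_width: 0.636
gripper_force: 30.0
```

>>> {"name": "drive_tool", "arguments": {"rows": [{"tx":-0.1,"ty":0,"tz":0.2,"ax":0,"ay":0,"az":0,"claw":5},{"tx":0,"ty":0,"tz":0.1,"ax":0,"ay":0,"az":0,"claw":5},{"tx":0,"ty":0,"tz":0.1,"ax":0,"ay":0,"az":0,"claw":5},{"tx":0,"ty":0,"tz":0.1,"ax":0,"ay":0,"az":0,"claw":5},{"tx":0,"ty":0,"tz":0,"ax":0,"ay":0,"az":0,"claw":5},{"tx":0,"ty":0,"tz":0,"ax":0,"ay":0,"az":0,"claw":5}]}}

```text
time_s: 26.68
tcp_pos: [0.4972, 0.2327, 0.031]
ee_rot: [[1.0, 0.02, -0.0], [0.02, -1.0, -0.0], [-0.0, 0.0, -1.0]]
wrist_force: [0.1, 0.9, -2.5]
gripper_width: 0.634
gripper_force: 30.0
```

>>> {"name": "drive_tool", "arguments": {"rows": [{"tx":0,"ty":0,"tz":0.1,"ax":0,"ay":0,"az":0,"claw":5},{"tx":0,"ty":0,"tz":0.1,"ax":0,"ay":0,"az":0,"claw":5},{"tx":0,"ty":0,"tz":0,"ax":0,"ay":0,"az":0,"claw":5},{"tx":0,"ty":0,"tz":0,"ax":0,"ay":0,"az":0,"claw":5}]}}

```text
time_s: 27.02
tcp_pos: [0.4973, 0.2328, 0.0293]
ee_rot: [[1.0, 0.02, 0.0], [0.02, -1.0, 0.0], [0.0, -0.0, -1.0]]
wrist_force: [-0.3, 0.5, 0.9]
gripper_width: 0.635
gripper_force: 30.0
```

Contact; release, retreat and check.

>>> {"name": "drive_tool", "arguments": {"rows": [{"tx":0,"ty":0,"tz":0,"ax":0,"ay":0,"az":0,"claw":7.4},{"tx":0,"ty":0,"tz":0,"ax":0,"ay":0,"az":0,"claw":7.4},{"tx":0,"ty":0,"tz":0,"ax":0,"ay":0,"az":0,"claw":7.4},{"tx":0,"ty":0,"tz":0,"ax":0,"ay":0,"az":0,"claw":7.4},{"tx":0,"ty":0,"tz":0,"ax":0,"ay":0,"az":0,"claw":7.4},{"tx":0,"ty":0,"tz":0,"ax":0,"ay":0,"az":0,"claw":7.4},{"tx":0,"ty":0,"tz":-1.5,"ax":0,"ay":0,"az":0,"claw":7.4},{"tx":0,"ty":0,"tz":-3,"ax":0,"ay":0,"az":0,"claw":7.4},{"tx":0,"ty":0,"tz":-4,"ax":0,"ay":0,"az":0,"claw":7.4},{"tx":0,"ty":0,"tz":-4,"ax":0,"ay":0,"az":0,"claw":7.4}]}}

```text
time_s: 27.85
tcp_pos: [0.4966, 0.2321, 0.1547]
ee_rot: [[1.0, 0.02, -0.002], [0.02, -1.0, -0.002], [-0.002, 0.002, -1.0]]
wrist_force: [0.7, -0.0, -0.4]
gripper_width: 0.853
gripper_force: 0.0
```

>>> {"name": "drive_tool", "arguments": {"rows": [{"tx":0,"ty":-4,"tz":0,"ax":0,"ay":0,"az":0,"claw":7.4},{"tx":0,"ty":-4,"tz":0,"ax":0,"ay":0,"az":0,"claw":7.4},{"tx":0,"ty":-4,"tz":0,"ax":0,"ay":0,"az":0,"claw":7.4},{"tx":0,"ty":-4,"tz":0,"ax":0,"ay":0,"az":0,"claw":7.4},{"tx":0,"ty":-4,"tz":0,"ax":0,"ay":0,"az":0,"claw":7.4},{"tx":0,"ty":-4,"tz":0,"ax":0,"ay":0,"az":0,"claw":7.4},{"tx":0,"ty":0,"tz":0,"ax":0,"ay":0,"az":0,"claw":7.4},{"tx":0,"ty":0,"tz":0,"ax":0,"ay":0,"az":0,"claw":7.4}]}}

```text
time_s: 28.52
tcp_pos: [0.4915, 0.4745, 0.1527]
ee_rot: [[1.0, 0.023, -0.001], [0.023, -1.0, -0.001], [-0.001, 0.001, -1.0]]
wrist_force: [-0.7, -0.8, -0.2]
gripper_width: 0.853
gripper_force: 0.0
```

```bash
python3 - <<'E'
from h import *
for k,g,h,r in(("eA",(.599,.133),.073,.035),("eB",(.499,.132),.073,.035),("cam",(.597,.2335),.067,.04),("lens",(.497,.232),.055,.04),("jar",(.437,-.1815),.05,.04),("loupe",(.597,-.3345),.042,.035)):
  for n in("top","scene"):
    try: print(k,n,top(n,g,h,r))
    except Exception as e: print(k,n,"none")
p,d=capture("top");cv2.imwrite("pics/end.png",cv2.resize(p[120:260,120:400],(800,400),interpolation=cv2.INTER_CUBIC)[:,:,::-1])
E
```

```text
eA top (121, 73.7, array([599.3, 133.1]), array([35.6, 35.3]), 43.0)
eA scene (147, 75.4, array([598.9, 134.2]), array([33.7, 37.4]), 27.4)
eB top (124, 74.5, array([499.3, 132.2]), array([33.1, 36.5]), 85.7)
eB scene (134, 74.8, array([500. , 132.1]), array([36.1, 36.6]), 41.5)
cam top (218, 67.0, array([597.1, 232.8]), array([45.7, 43.5]), 4.6)
cam scene (172, 67.8, array([597.8, 232.3]), array([44.7, 43.8]), 2.4)
lens top (301, 56.3, array([495.6, 231.5]), array([52.7, 52.7]), 13.9)
lens scene (216, 57.1, array([497.5, 231.6]), array([52. , 49.9]), 88.7)
jar top (360, 52.7, array([ 436.8, -181.6]), array([57. , 56.8]), 14.1)
jar scene (470, 52.9, array([ 437.7, -182.4]), array([57.7, 57.3]), 9.7)
loupe top (193, 42.8, array([ 597.5, -334.9]), array([42.9, 42.1]), 80.5)
loupe scene (445, 44.3, array([ 597.1, -334.8]), array([44.4, 43.6]), 51.7)
```

View pics/end.png

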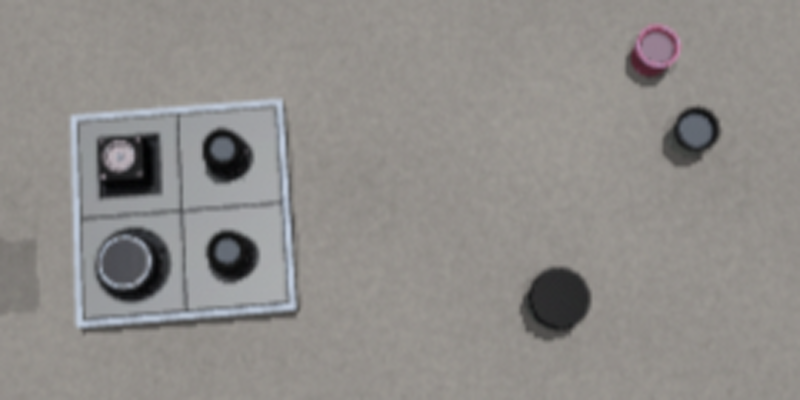

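The picture shows all four optics upright in their pockets: camera (125,160), lens (130,262), eyepieces (226,153) and (231,254). The jar (558,298) and loupe (696,130) have not moved.

```bash
python3 -c "
from station import *
print(finish_job())"
```

```text
the job is handed in; nothing more can be done
None
```

I handed the job in at about 29 s: both eyepieces, the aux lens and the camera measured within about 2 mm of their pocket centres, upright and at floor height, and the loupe and jar had not moved; the hand-in returned no verdict.

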